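Castle nut on the board holder's pivot

TASK

Of the two circuit-board holders on the bench, one has a castle nut on its pivot. Turn that castle nut clockwise until it is snug, then a little further, to the first position where one of its slots lines up with the cotter hole in the stud, so that a split pin could go through. Let go of it and leave it there.

Things in the scene. Friction and masses are not known exactly. Their poses are not given: they have to be found in the camera images.
- castle_nut (a joint): Turn of the castle nut, rad, growing clockwise seen from above; 0 = just snug: then a pair of flats is square across the holder's arm and a slot line runs along the arm. Starts at -0.75 to -0.3; stops at -0.8 and 1.25. Turns in place without rising, stiffly: friction 0.2 N m, plus a spring washer's resistance growing to about 0.15 N m; stays where it is left.
- nut_slots (a point): On the castle nut's vertical axis, 79 mm above the bench; turns with it, z up; x runs along the slot line that meets the hole first after snug. Steel hexagon, 41 mm across flats (47 over corners), flats 52 to 74 mm above the bench; six teeth above (74 to 84, inside the flats) with six 7 mm slots 60 degrees apart, each over the middle of a flat: flats are square to x and to x +-60 degrees.
- cotter_hole (a point): Middle of the level hole through the 26 mm stud inside the castle nut, at the same place as nut_slots; x along the hole, z up. A dark groove across the stud's top (88 mm above the bench) shows its direction from above. Seen from above it lies 0.35 to 0.7 rad clockwise from the arm's length. The stud does not turn.
- holder: Board holder with the castle nut; origin on the nut's axis at bench level, x along its arm. Round 110 mm foot fixed to the bench (top 30 mm), arm 40 mm wide (top 38), 34 mm washer stack under the nut (38 to 52); a green board in jaws, up to 77 mm high, from 115 mm out along the arm. The other holder is alike but has a plain hexagon nut without slots and a stud without groove.

How it is judged:
By the outcome, as a careful person would: the job done as asked, in the order asked, and still so for the second after the job is handed in, with the robot touching nothing.
It also fails if it takes over 29 s, if anything falls off the work surface, if the arm or the gripper's body presses on something with over 40 N, if the wrist force passes 120 N, or if a joint passes its speed limit or range.

ROBOT

A 6-joint arm with a two-finger parallel gripper is mounted at the origin on the work surface. World frame = base frame: x ahead of the robot, y to its left, z up, the work surface at z = 0. Lengths are in m, angles in rad, forces in N, time in s.
With the tool pointing down it reaches from about 0.3 to 0.75 m from the base axis. Payload 8.5 kg.
Tool frame: the origin (TCP) lies on the centre line of the jaws, within the pads' length; the fingertips stand 8 mm ahead of it and the grasp point (between the pads) lies 11 mm behind it; z points along the fingers, y is the line along which they close (so a half turn about z gives the same grasp; the last joint's range is limited). The gripper opens to 85 mm and grips with 20 to 120 N. Pads are 22 mm wide; open, the fingers measure 114 mm over their backs; the gripper's body (76 mm by 85 mm) begins 54 mm behind the grasp point. The pads swing forward as they close: fully open they stand 13 mm farther back than shut.
Start: joints at [-1.492, 0.381, 1.297, -0, 1.464, -0.215], TCP at [0.159, -0.526, 0.204] pointing down, gripper open.
Joint ranges: [-3.11, 3.11], [-0.89, 2.33], [0.22, 2.48], [-1.42, 4.56], [0.17, 2.85], [-2.88, 2.88]. Speed limits (rad/s): [2.39, 2.39, 3.14, 3.14, 3.14, 3.14].

INTERFACE

Orientations are given as a unit quaternion [w, x, y, z].
In Python, from plant import robot, vision gives the robot as it stands. The module is installed in compiled form; this text tells all that it offers.
- The arm moves only by the tool apply_moves, never from a script. Its argument "steps" is a list of rows, each an object with "delta_rot": the turn, a rotation vector about the tool's x, y, z in rad, a list of three; "slide": the shift along the tool's x, y, z in m, a list of three; "fingers": the finger opening in m, from 0 to 0.0854. In form: [{"delta_rot": [wx, wy, wz], "slide": [tx, ty, tz], "fingers": fingers}, ...]. A call has exactly 5 rows; each row is the pose to reach, as a shift and turn from the pose commanded when the call began, along the tool's axes at that moment; what a row does not reach only later rows make up. A row lasts 1/10 s, in which the tool goes at most 50 mm and 8.59 degrees, less where a joint would pass 70% of its speed; a pose out of reach is approached as far as the arm can. A call with a gripper value outside its range is refused whole. The fingers move at their own pace and stop on an object; "squeeze" is the grip in N (left out, the last holds). Time passes only in rows, so rows that repeat a pose let the fingers close, or fill a call up. It gives the time, the measured TCP pose, the force, the opening and the grip force at its end, in the units of the state.
- robot.state(): the state, without advancing time (a new reading comes with each control period).
- vision.snapshot(name): name is "scene" or "side" or "wrist"; returns (picture, depth): 480x640x3 uint8, blue, green, red; 480x640 float32, m along the optical axis (not along the pixel's ray), 0 where there is no reading.
- vision.calibration(name): a dict with "fov_y" (degrees; the focal length in pixels is half the picture's height over the tangent of half this angle, whatever the lens; pixels are square), "cx", "cy" (the principal point, pixels), "rvec" (rotation vector, rad) and "tvec" (3), from world to camera coordinates, as OpenCV has them. Camera axes: x right, y down, z forward; pixel columns grow to the right and rows downward; lengths in m; the calibration is good to about 2 mm. A picture is of the moment at which its call begins: read the wrist's pose just before it. calibration takes no time and is no camera call; for the wrist camera it gives the pose at the moment of the call.
- robot.close_job(): hands the job in; it is judged then, once.
The state is a dict: "t": time; "joint_pos": joint angles; "qd": joint speeds; "joint_efforts": joint torques, N m; "position": TCP position; "ee_rot": TCP orientation; "contact_force": force on the tool from outside, world axes, zero at the start; "ft_torque": the same for the moment, N m; "finger_gap": opening from 0.0 (shut) to 1.0 (fully open); "finger_force": force on a finger pad.
Only numpy, scipy, OpenCV 4.12 (cv2) and the standard library are available. Lean on these libraries where they do the work, as an engineer would, in place of code of your own. Each camera call takes 0.05 s, during which the arm holds its last target. There are 200 camera calls.

## Working session

There is one attempt and no reset: what is moved stays moved. The work goes in short steps, Python scripts to look and compute and a tool call to move; the robot and the scene stay as the last step left them, time stands still between calls to the robot, and variables do not carry over. Pictures are saved under pics/ and viewed, at most 10 in all, crops included, and the job is handed in when it is done.

Besides the shell and the picture viewer there is one more tool, called after "Emit:" as name([rows], argument=value, ...), one row to a line, values as JSON. apply_moves: Moves the arm, as the interface text tells. Its arguments: {"type":"object","properties":{"steps":{"type":"array"},"squeeze":{"type":"number"}},"required":["steps"]}

```bash
mkdir -p pics; python3 - <<'E'
from plant import robot, vision
import cv2,numpy as np
print(robot.state())
a,_=vision.snapshot("scene");b,_=vision.snapshot("wrist")
for n in("scene","wrist","side"):print(n,vision.calibration(n))
cv2.imwrite("pics/a.png",a);cv2.imwrite("pics/b.png",b)
E
```

```text
{'t': 0.0, 'joint_pos': array([-1.49230144e+00,  3.81201156e-01,  1.29827305e+00, -4.13770372e-06,
        1.46362301e+00, -2.15333524e-01]), 'qd': array([ 3.07867950e-04, -8.33962263e-05, -2.50166471e-04, -1.44524843e-03,
       -2.85537661e-04, -2.83875101e-04]), 'joint_efforts': array([ 3.55813318e-04, -4.48464131e+01, -2.31276244e+01, -1.39836925e-04,
        4.82124015e-03,  9.08889604e-06]), 'position': array([ 0.15924164, -0.52608369,  0.20350491]), 'ee_rot': array([-7.50660690e-04,  9.89227193e-01,  1.46386460e-01,  4.93783472e-05]), 'contact_force': array([ 0.18264409, -0.55704342, -0.31618591]), 'ft_torque': array([-0.01408749,  0.00335618,  0.05746924]), 'finger_force': 0.0, 'finger_gap': 0.9975341065843042}
scene {'fov_y': 43.14080969730847, 'cx': 307.5574628165713, 'cy': 237.06460629446798, 'rvec': array([ 1.21676533,  2.14500869, -1.09257508]), 'tvec': array([ 0.27431246, -0.18680898,  1.3330589 ])}
wrist {'fov_y': 60.28468787722699, 'cx': 322.85685278274076, 'cy': 233.87226118835395, 'rvec': array([-2.32480937,  1.72482409,  0.25598564]), 'tvec': array([-0.55051627, -0.03665365,  0.378896  ])}
side {'fov_y': 51.45517670949522, 'cx': 314.55996619050416, 'cy': 240.31241265722585, 'rvec': array([ 0.2633583 , -2.86891061,  1.08670602]), 'tvec': array([0.50598693, 0.12954221, 0.69173878])}
```

View pics/a.png

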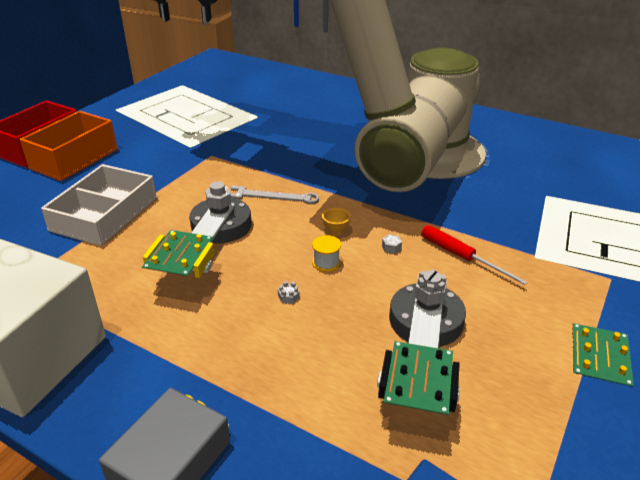

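View pics/b.png

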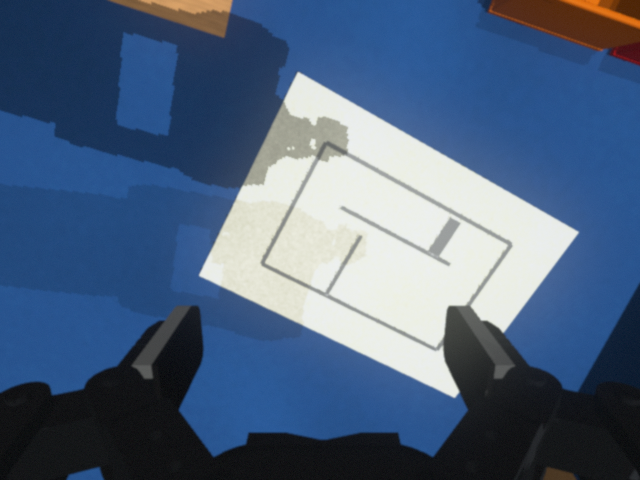

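The castle nut is on the right-hand holder (scene ~(432,277)), and its arm runs down to the board at ~(420,370). The wrist view shows only paper and bench.

```bash
cat > h.py <<'E'
from plant import robot, vision
import cv2,numpy as np
from scipy.spatial.transform import Rotation as R
def cam(n):
    c=vision.calibration(n);f=240/np.tan(np.radians(c["fov_y"]/2))
    K=np.array([[f,0,c["cx"]],[0,f,c["cy"]],[0,0,1]]);M=cv2.Rodrigues(c["rvec"])[0]
    return K,M,c["tvec"]
def ray(C,uv,z):
    K,M,t=C;o=-M.T@t;d=M.T@np.linalg.inv(K)@np.array([*uv,1.]);return o+d*(z-o[2])/d[2]
def proj(C,P):
    K,M,t=C;p=(K@(M@np.atleast_2d(P).T+t[:,None])).T;return p[:,:2]/p[:,2:]
def rel(p,yaw_x):
    "slide/turn from present pose to tool-down pose at p with tool x at world angle yaw_x"
    s=robot.state();q=s["ee_rot"];r=R.from_quat([*q[1:],q[0]])
    g=R.from_matrix(np.array([[np.cos(yaw_x),np.sin(yaw_x),0],[np.sin(yaw_x),-np.cos(yaw_x),0],[0,0,-1]]).T.T)
    return r.inv().apply(np.array(p)-s["position"]),(r.inv()*g).as_rotvec()
E
python3 - <<'E'
from h import *
C=cam("scene")
a,d=vision.snapshot("scene")
print("stud",ray(C,(432,273),.088),"arm",ray(C,(427,322),.038),ray(C,(424,342),.038))
def p3(u,v):
    K,M,t=C;return M.T@(np.linalg.inv(K)@np.array([u,v,1.])*d[v,u]-t)
for u,v in[(432,274),(432,290),(426,325),(424,340),(420,375)]:print(u,v,p3(u,v).round(3))
W=cam("wrist");s=robot.state();q=s["ee_rot"];r=R.from_quat([*q[1:],q[0]])
print("cam in tool",r.inv().apply(-W[1].T@W[2]-s["position"]),"axis",r.inv().apply(W[1][2]))
print(r.as_matrix().round(3))
cv2.imwrite("pics/c.png",cv2.resize(a[240:420,340:520],(600,600),interpolation=cv2.INTER_CUBIC))
E
```

```text
stud [0.49740114 0.1856339  0.088     ] arm [0.5424823  0.20220268 0.038     ] [0.5805915  0.21330227 0.038     ]
432 274 [0.501 0.187 0.089]
432 290 [0.519 0.196 0.077]
426 325 [0.546 0.203 0.036]
424 340 [0.576 0.212 0.037]
420 375 [0.66  0.237 0.064]
cam in tool [ 0.07487608  0.00075196 -0.16938031] axis [-2.90069608e-01  8.12842624e-04  9.57005205e-01]
[[ 0.957  0.29  -0.   ]
 [ 0.29  -0.957  0.001]
 [ 0.    -0.001 -1.   ]]
```

View pics/c.png

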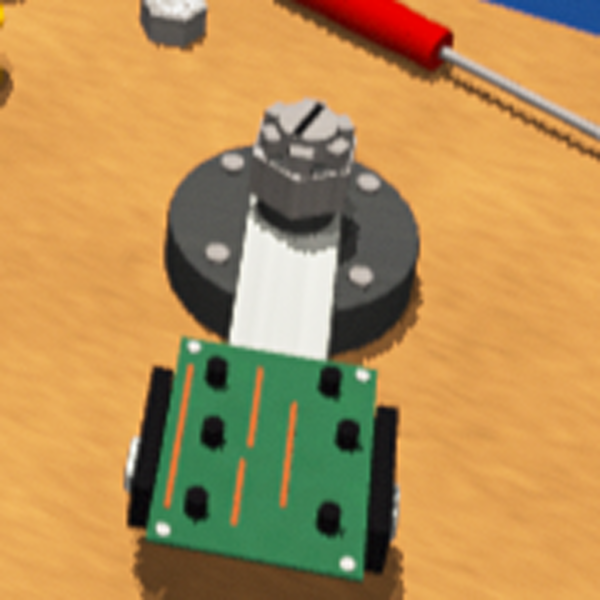

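The crop confirms it: a castle nut with a dark groove, stud centre at scene (432,273) → about (0.50, 0.187). Depth gives z = 0.089, which matches the given 88 mm. The arm is at about 0.30 rad. Setting out.

Emit:
apply_moves([
  {"delta_rot":[0,0,-0.14],"slide":[0.033,-0.036,0],"fingers":0.0854},
  {"delta_rot":[0,0,-0.28],"slide":[0.066,-0.072,0],"fingers":0.0854},
  {"delta_rot":[0,0,-0.42],"slide":[0.099,-0.108,0],"fingers":0.0854},
  {"delta_rot":[0,0,-0.56],"slide":[0.132,-0.144,0],"fingers":0.0854},
  {"delta_rot":[0,0,-0.7],"slide":[0.165,-0.18,0],"fingers":0.0854},
], squeeze=90)

```text
t: 0.65
position: [0.2654, -0.3044, 0.204]
ee_rot: [-0.0, 0.878, 0.479, 0.0]
contact_force: [1.3, -0.7, 0.1]
finger_gap: 0.999
finger_force: 0.0
```

Emit:
apply_moves([
  {"delta_rot":[0,0,-0.14],"slide":[0.049,-0.006,0],"fingers":0.0854},
  {"delta_rot":[0,0,-0.28],"slide":[0.098,-0.012,0],"fingers":0.0854},
  {"delta_rot":[0,0,-0.42],"slide":[0.147,-0.018,0],"fingers":0.0854},
  {"delta_rot":[0,0,-0.56],"slide":[0.196,-0.024,0],"fingers":0.0854},
  {"delta_rot":[0,0,-0.7],"slide":[0.245,-0.03,0],"fingers":0.0854},
])

```text
t: 1.15
position: [0.3739, -0.0827, 0.2042]
ee_rot: [0.0, 0.66, 0.751, 0.0]
contact_force: [0.8, -1.3, -0.0]
finger_gap: 1.006
finger_force: 0.0
```

```bash
python3 - <<'E'
from h import *
s=robot.state();print(s["t"],s["position"],s["joint_pos"],R.from_quat(np.roll(s["ee_rot"],-1)).as_matrix()[:,0])
print(rel([.5,.187,.2],2.35))
E
```

```text
1.15 [ 0.37394803 -0.08267507  0.20424417] [-5.29405366e-01  8.23218287e-02  1.70648904e+00 -2.21957652e-05
  1.35233675e+00 -6.57830743e-01] [-1.28077358e-01  9.91764139e-01 -2.89241370e-04]
(array([0.25131089, 0.15955167, 0.00422555]), array([ 2.32751809e-04,  3.89238562e-04, -6.50773480e-01]))
```

Emit:
apply_moves([
  {"delta_rot":[0,0,-0.13],"slide":[0.042,0.0265,0],"fingers":0.0854},
  {"delta_rot":[0,0,-0.26],"slide":[0.084,0.053,0],"fingers":0.0854},
  {"delta_rot":[0,0,-0.39],"slide":[0.126,0.08,0],"fingers":0.0854},
  {"delta_rot":[0,0,-0.52],"slide":[0.168,0.1065,0],"fingers":0.0854},
  {"delta_rot":[0,0,-0.65],"slide":[0.21,0.133,0.0],"fingers":0.0854},
])

```text
t: 1.65
position: [0.4802, 0.1423, 0.204]
ee_rot: [0.0, 0.386, 0.923, -0.0]
contact_force: [1.5, -1.0, -0.2]
finger_gap: 1.0
finger_force: 0.0
```

```bash
python3 - <<'E'
from h import *
s=robot.state();print(s["t"],s["position"],s["joint_pos"])
print(rel([.5,.187,.2],2.35))
E
```

```text
1.65 [0.48019224 0.14233178 0.20403276] [ 5.14377076e-02  2.94544080e-01  1.42948425e+00 -1.61967069e-04
  1.41761839e+00 -7.27306422e-01]
(array([0.01788119, 0.04547446, 0.00402459]), array([-1.46828510e-04,  8.35874188e-05, -4.34826157e-04]))
```

Emit:
apply_moves([
  {"delta_rot":[0,0,0],"slide":[0.01,0.025,0],"fingers":0.0854},
  {"delta_rot":[0,0,0],"slide":[0.018,0.045,0.005],"fingers":0.0854},
  {"delta_rot":[0,0,0],"slide":[0.018,0.045,0.01],"fingers":0.0854},
  {"delta_rot":[0,0,0],"slide":[0.018,0.045,0.01],"fingers":0.0854},
  {"delta_rot":[0,0,0],"slide":[0.018,0.045,0.01],"fingers":0.0854},
])

```text
t: 2.15
position: [0.4991, 0.1836, 0.1941]
ee_rot: [-0.0, 0.389, 0.921, -0.0]
contact_force: [0.4, -0.5, -0.3]
finger_gap: 0.996
finger_force: 0.0
```

```bash
python3 - <<'E'
from h import *
C=cam("wrist");a,d=vision.snapshot("wrist")
np.savez("w.npz",a=a,d=d,K=C[0],M=C[1],t=C[2])
print(robot.state()["position"])
# top-down rectified image at z=0.088 and at z=0.084, and 0.038: 0.2 mm/px
def rect(z,c,half,n):
    g=[(c[0]-half,c[1]-half),(c[0]+half,c[1]-half),(c[0]+half,c[1]+half),(c[0]-half,c[1]+half)]
    src=proj(C,[[*p,z] for p in g]).astype(np.float32)
    # image: right = +x, up = +y
    dst=np.float32([[0,n],[n,n],[n,0],[0,0]])
    return cv2.warpPerspective(a,cv2.getPerspectiveTransform(src,dst),(n,n),flags=cv2.INTER_CUBIC)
t=rect(.088,(.5,.187),.04,400);b=rect(.038,(.53,.196),.1,400)
cv2.imwrite("pics/d.png",np.hstack([t,b]))
E
```

```text
[0.4992801  0.18353554 0.19439013]
```

View pics/d.png

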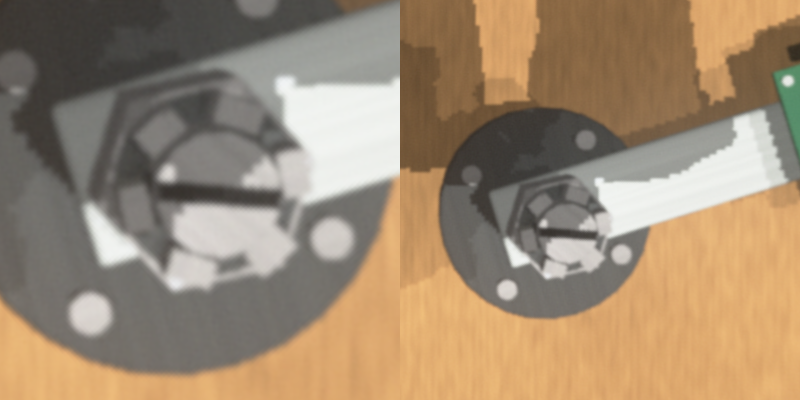

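Rectified wrist view, left panel (0.2 mm/px at z=88): stud centre ~(220,193) → (0.504, 0.188). The groove runs from (160,190) to (282,198), world angle ≈ -0.066. Teeth put the nearest slot line at ≈0.764. The arm edges give 0.301, so h≈0.37 and θ0≈-0.46, both within the stated ranges. I'll refine these numerically and compute the descent.

```bash
cat >> h.py <<'E'
def rect(C,a,z,c,half,n):
    g=[(c[0]-half,c[1]-half),(c[0]+half,c[1]-half),(c[0]+half,c[1]+half),(c[0]-half,c[1]+half)]
    src=proj(C,[[*p,z] for p in g]).astype(np.float32);dst=np.float32([[0,n],[n,n],[n,0],[0,0]])
    return cv2.warpPerspective(a,cv2.getPerspectiveTransform(src,dst),(n,n),flags=cv2.INTER_CUBIC)
def groove(C,a,c):
    "dark line within 11 mm of c at stud top: angle and centre"
    g=cv2.cvtColor(rect(C,a,.088,c,.011,440),cv2.COLOR_BGR2GRAY);yy,xx=np.mgrid[:440,:440]
    k=(g<75)&(np.hypot(xx-220,yy-220)<210)
    n,l,st,ce=cv2.connectedComponentsWithStats(k.astype(np.uint8));i=1+np.argmax(st[1:,4])
    p=np.argwhere(l==i)[:,::-1].astype(np.float32);vx,vy,_,_=cv2.fitLine(p,cv2.DIST_L2,0,.01,.01).ravel()
    return np.arctan(-vy/vx),ce[i],st[i],c+np.array([ce[i][0]-220,220-ce[i][1]])*.00005
E
python3 - <<'E'
from h import *
w=np.load("w.npz");C=(w["K"],w["M"],w["t"]);a=w["a"]
print(groove(C,a,np.array([.504,.1884])))
# stud + nut pictures at three planes
c=(.504,.1884)
T=[cv2.resize(rect(C,a,z,c,.026,400),(400,400)) for z in(.084,.074)]
for k,i in zip((T[0],T[1]),(0,1)):
    n=200
    for j in range(3):
        th=.764+j*np.pi/3
        if i==0:cv2.line(k,(int(n+190*np.cos(th)),int(n-190*np.sin(th))),(int(n-190*np.cos(th)),int(n+190*np.sin(th))),(0,0,255),1)
    if i==1:
        r=.0205/np.cos(np.pi/6)/.052*400
        P=np.int32([[n+r*np.cos(.764+np.pi/6+j*np.pi/3),n-r*np.sin(.764+np.pi/6+j*np.pi/3)] for j in range(6)])
        cv2.polylines(k,[P],True,(0,0,255),1)
    else: cv2.circle(k,(n,n),int(.013/.052*400),(0,255,0),1)
cv2.imwrite("pics/e.png",np.hstack(T))
print(rel([.504,.1884,.052],.764+np.pi/2))
E
```

```text
(np.float32(-0.07271015), array([196.2927344 , 224.20495428]), array([   11,   183,   419,    76, 19902], dtype=int32), array([0.50281464, 0.18818975]))
(array([0.00021566, 0.00678008, 0.14238986]), array([-3.38629280e-05,  1.53786902e-04,  7.88704646e-03]))
```

View pics/e.png

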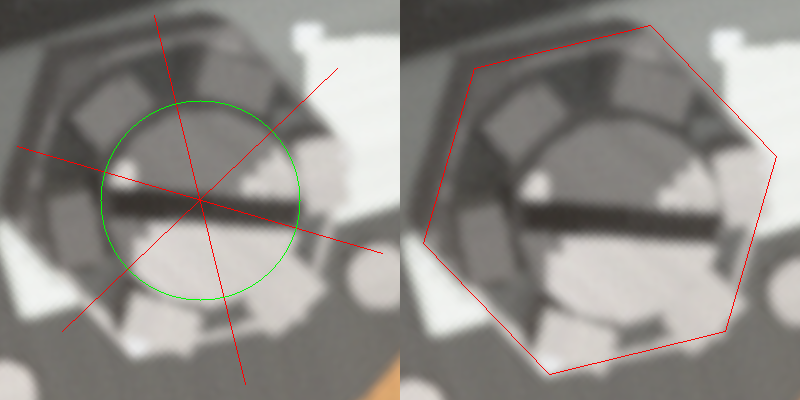

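The overlays fit: the slot lines at 0.764 pass through the gaps, the hexagon agrees, and the tooth centroid (198,203) is within about 0.5 mm of the assumed centre. Going down.

Emit:
apply_moves([
  {"delta_rot":[0,0,0.008],"slide":[0,0.0065,0.02],"fingers":0.0854},
  {"delta_rot":[0,0,0.008],"slide":[0,0.0065,0.06],"fingers":0.0854},
  {"delta_rot":[0,0,0.008],"slide":[0,0.0065,0.1],"fingers":0.0854},
  {"delta_rot":[0,0,0.008],"slide":[0,0.0065,0.13],"fingers":0.07},
  {"delta_rot":[0,0,0.008],"slide":[0,0.0065,0.142],"fingers":0.06},
], squeeze=20)

```text
t: 2.7
position: [0.5029, 0.188, 0.0501]
ee_rot: [-0.002, 0.393, 0.92, -0.001]
contact_force: [0.5, -0.2, -0.7]
finger_gap: 0.706
finger_force: 0.0
```

Emit:
apply_moves([
  {"delta_rot":[0,0,0],"slide":[0,0,0],"fingers":0.038},
  {"delta_rot":[0,0,0],"slide":[0,0,0],"fingers":0.038},
  {"delta_rot":[0,0,0],"slide":[0,0,0],"fingers":0.038},
  {"delta_rot":[0,0,0],"slide":[0,0,0],"fingers":0.038},
  {"delta_rot":[0,0,0],"slide":[0,0,0],"fingers":0.03},
])

```text
t: 3.2
position: [0.5037, 0.188, 0.0536]
ee_rot: [0.0, 0.392, 0.92, -0.001]
contact_force: [-4.7, -6.0, 0.7]
finger_gap: 0.408
finger_force: 19.9
```

```bash
python3 - <<'E'
from h import *
s=robot.state();r=R.from_quat(np.roll(s["ee_rot"],-1))
print(s["t"],s["position"],r.inv().apply(s["contact_force"]),r.inv().apply(s["ft_torque"]),s["finger_gap"]*85.4,s["finger_force"])
print(r.as_matrix().round(3),rel([.504,.1884,.052],.764+np.pi/2))
E
```

```text
3.2 [0.50372184 0.18800984 0.0535646 ] [-1.02395585 -7.54687033 -0.64723691] [ 1.27374469 -0.20472624 -0.03642695] 34.81898657107759 19.88288640975952
[[-0.693  0.721 -0.   ]
 [ 0.721  0.693 -0.002]
 [-0.001 -0.001 -1.   ]] (array([9.04157237e-05, 4.72913894e-04, 1.56388607e-03]), array([-0.00130069,  0.00110384,  0.00127049]))
```

```bash
python3 - <<'E'
from h import *
a,d=vision.snapshot("side");u,v=proj(cam("side"),[.504,.188,.07])[0].astype(int);print(u,v)
b,d=vision.snapshot("wrist")
p=a[max(v-75,0):v+75,max(u-75,0):u+75]
cv2.imwrite("pics/f.png",np.hstack([cv2.resize(p,(400,400),interpolation=cv2.INTER_CUBIC),cv2.resize(b[180:480,170:470],(400,400))]))
E
```

```text
294 372
```

View pics/f.png

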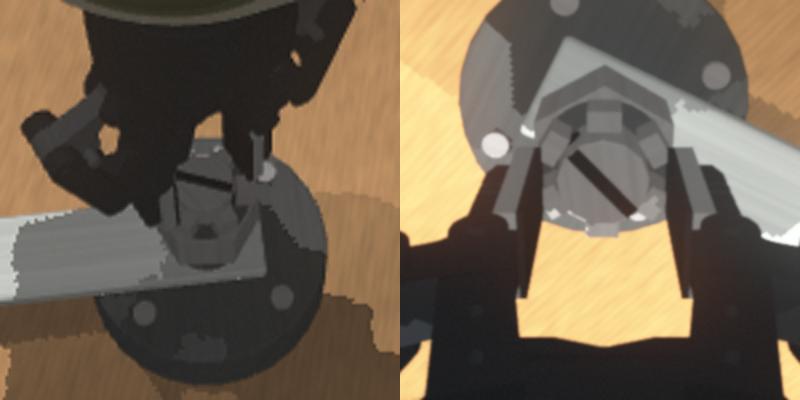

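The jaws sit across a pair of flats: the right panel shows the pads on both sides of the hexagon. Raising the grip and turning clockwise (+z tool).

Emit:
apply_moves([
  {"delta_rot":[0,0,0],"slide":[0,0,0],"fingers":0.03},
  {"delta_rot":[0,0,0],"slide":[0,0,0],"fingers":0.03},
  {"delta_rot":[0,0,0.08],"slide":[0,0,0],"fingers":0.03},
  {"delta_rot":[0,0,0.17],"slide":[0,0,0],"fingers":0.03},
  {"delta_rot":[0,0,0.26],"slide":[0,0,0],"fingers":0.03},
], squeeze=90)

```text
t: 3.8
position: [0.5035, 0.1878, 0.054]
ee_rot: [0.0, 0.509, 0.861, -0.001]
contact_force: [-6.9, -8.4, 4.9]
finger_gap: 0.362
finger_force: 60.2
```

Emit:
apply_moves([
  {"delta_rot":[0,0,0.1],"slide":[0,0,0],"fingers":0.03},
  {"delta_rot":[0,0,0.2],"slide":[0,0,0],"fingers":0.03},
  {"delta_rot":[0,0,0.3],"slide":[0,0,0],"fingers":0.03},
  {"delta_rot":[0,0,0.4],"slide":[0,0,0],"fingers":0.03},
  {"delta_rot":[0,0,0.48],"slide":[0,0,0],"fingers":0.03},
])

```text
t: 4.3
position: [0.503, 0.1877, 0.0539]
ee_rot: [0.0, 0.699, 0.715, -0.001]
contact_force: [-9.1, -7.9, 6.8]
finger_gap: 0.365
finger_force: 60.9
```

```bash
python3 - <<'E'
from h import *
s=robot.state();r=R.from_quat(np.roll(s["ee_rot"],-1));m=r.as_matrix()
C=cam("wrist");a,d=vision.snapshot("wrist");np.savez("w2.npz",a=a,K=C[0],M=C[1],t=C[2])
print(s["t"],s["position"],r.inv().apply(s["contact_force"]),r.inv().apply(s["ft_torque"]),s["finger_gap"],s["finger_force"])
print("tool y angle",np.arctan(m[1,1]/m[0,1]),"tilt",m[2].round(4),groove(C,a,np.array([.504,.1884])))
c=(.504,.1884)
cv2.imwrite("pics/g.png",np.hstack([rect(C,a,.088,c,.02,400),rect(C,a,.084,c,.026,400)]))
E
```

```text
4.3 [0.50301574 0.1876515  0.05392868] [-7.75873935 -9.28548032 -6.81342897] [ 1.48911581 -1.41981213 -0.3697294 ] 0.3653348685851357 60.862078070640564
tool y angle 0.022245031550744244 tilt [-0.0026 -0.0015 -1.    ] (np.float32(-0.07775746), array([218.7211748 , 225.75234486]), array([   11,   171,   419,   109, 31665], dtype=int32), array([0.50393606, 0.18811238]))
```

View pics/g.png

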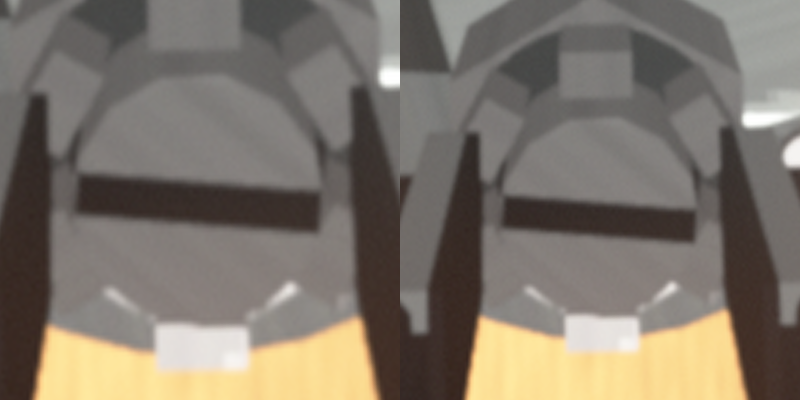

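The groove in the left panel runs (78,194)–(320,211), about -0.075 rad. The teeth (596,75)/(602,333) put the slot at ≈ +0.022, matching the tool angle, so 0.097 rad remain.

Emit:
apply_moves([
  {"delta_rot":[0,0,0.04],"slide":[0,0,0],"fingers":0.03},
  {"delta_rot":[0,0,0.08],"slide":[0,0,0],"fingers":0.03},
  {"delta_rot":[0,0,0.098],"slide":[0,0,0],"fingers":0.03},
  {"delta_rot":[0,0,0.098],"slide":[0,0,0],"fingers":0.03},
  {"delta_rot":[0,0,0.098],"slide":[0,0,0],"fingers":0.03},
])

```text
t: 4.85
position: [0.5029, 0.1877, 0.0539]
ee_rot: [0.0, 0.732, 0.681, -0.002]
contact_force: [-9.1, -8.7, 5.6]
finger_gap: 0.368
finger_force: 61.0
```

```bash
python3 - <<'E'
from h import *
s=robot.state();m=R.from_quat(np.roll(s["ee_rot"],-1)).as_matrix()
C=cam("wrist");a,d=vision.snapshot("wrist")
print(s["t"],s["position"],"tool y angle",np.arctan(m[1,1]/m[0,1]),groove(C,a,np.array([.504,.1884]))[0],s["contact_force"])
E
```

```text
4.85 [0.50287203 0.18768322 0.05394973] tool y angle -0.0719702337935865 -0.080836214 [-9.06896794 -8.69045886  5.62366048]
```

Aligned to within about 0.01 rad. Letting go and rising.

Emit:
apply_moves([
  {"delta_rot":[0,0,0],"slide":[0,0,0],"fingers":0.045},
  {"delta_rot":[0,0,0],"slide":[0,0,0],"fingers":0.06},
  {"delta_rot":[0,0,0],"slide":[0,0,0],"fingers":0.0854},
  {"delta_rot":[0,0,0],"slide":[0,0,0],"fingers":0.0854},
  {"delta_rot":[0,0,0],"slide":[0,0,0],"fingers":0.0854},
], squeeze=20)

```text
t: 5.4
position: [0.5043, 0.189, 0.0524]
ee_rot: [0.0, 0.732, 0.681, 0.0]
contact_force: [-0.9, -0.2, 0.1]
finger_gap: 0.999
finger_force: 0.0
```

Emit:
apply_moves([
  {"delta_rot":[0,0,0],"slide":[0,0,-0.02],"fingers":0.0854},
  {"delta_rot":[0,0,0],"slide":[0,0,-0.05],"fingers":0.0854},
  {"delta_rot":[0,0,0],"slide":[0,0,-0.08],"fingers":0.0854},
  {"delta_rot":[0,0,0],"slide":[0,0,-0.1],"fingers":0.0854},
  {"delta_rot":[0,0,0],"slide":[0,0,-0.1],"fingers":0.0854},
])

```text
t: 5.9
position: [0.5054, 0.1892, 0.1548]
ee_rot: [0.002, 0.732, 0.681, 0.002]
contact_force: [0.0, -0.3, -0.8]
finger_gap: 1.002
finger_force: 0.0
```

```bash
python3 - <<'E'
from h import *
s=robot.state()
C=cam("wrist");a,d=vision.snapshot("wrist")
g=groove(C,a,np.array([.504,.1884]));print(s["t"],s["position"],g)
def ov(z,lines):
    k=rect(C,a,z,(.504,.1884),.026,400)
    if lines:
        for th,w in((-.077+np.pi/3,1),(-.077-np.pi/3,1),(-.077,1)):
            x,y=190*np.cos(th),190*np.sin(th);cv2.line(k,(int(200+x),int(200-y)),(int(200-x),int(200+y)),(0,0,255),1)
    return k
cv2.imwrite("pics/i.png",np.hstack([ov(.084,0),ov(.084,1)]))
E
```

```text
5.9 [0.50541041 0.18921715 0.15483024] (np.float32(-0.07442896), array([216.9990991 , 226.31266892]), array([   11,   189,   419,    74, 17760], dtype=int32), array([0.50384995, 0.18808437]))
```

View pics/i.png

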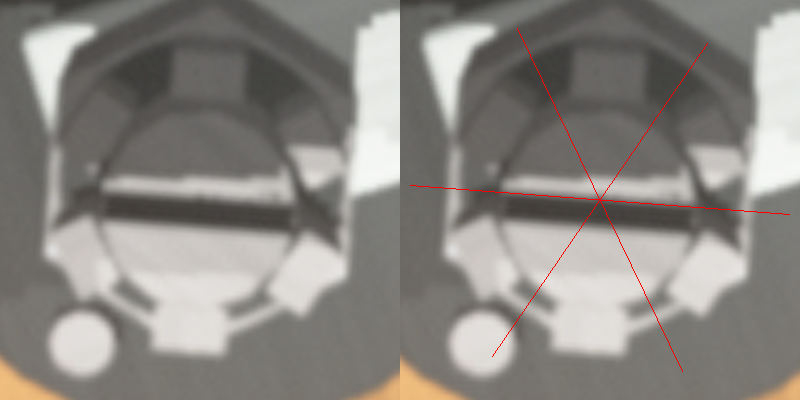

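The slots at (75,208) and (322,218) line up with the groove. The top and bottom teeth, (209,75) and (190,327), give -0.075 against the groove's -0.074. The gripper is clear, so I'm handing in.

```bash
python3 -c "
from plant import robot
print(robot.close_job())"
```

```text
the job is handed in; nothing more can be done
None
```

The castle nut was turned clockwise past snug to the first slot that lines up with the cotter hole (about 0.01 rad by the camera), then released with the gripper clear; the job was handed in at about 6 s.

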